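Lock a finger-jointed board in the cam jig

ROBOT

A 7-joint arm with a two-finger parallel gripper is mounted at the origin on the work surface. World frame = base frame: x ahead of the robot, y to its left, z up, the work surface at z = 0. Lengths are in m, angles in rad, forces in N, time in s.
With the tool pointing down it reaches from about 0.4 to 0.85 m from the base axis. Payload 10.4 kg.
Tool frame: the origin (TCP) lies between the finger pads; the fingertips stand 19 mm ahead of it and the grasp point (between the pads) is the TCP; x points along the fingers, y is the direction in which the jaws open and shut, and the axes are right-handed (so a half turn about x gives the same grasp; the last joint's range is limited). The gripper opens to 87 mm and grips with 3 to 60 N. Pads are 19 mm wide; open, the fingers measure 117 mm over their backs; the gripper's body (75 mm by 190 mm) begins 51 mm behind the grasp point.
Start: joints at [1.243, 0.332, -0.065, 1.46, 0.022, 1.35, -0.088], TCP at [0.188, -0.596, 0.242] pointing down, gripper open.
Joint ranges: [-2.6, 2.6], [-0.5, 2.12], [-1.47, 1.34], [0.16, 2.42], [-1.27, 4.41], [0.06, 2.06], [-2.6, 2.6]. Speed limits (rad/s): [2.22, 2.22, 2.79, 2.79, 3.14, 3.14, 3.14].

INTERFACE

Orientations are given as a unit quaternion [x, y, z, w].
In Python, from bench import r gives the robot as it stands.
- The arm moves only by the tool drive_tool, never from a script. Its argument "motion" is a list of rows, each a list of 4 numbers: the shift along the tool's x, y, z in cm, then the turn about the tool's x in units of 5 degrees (1.0 is 5 degrees). In form: [[tx, ty, tz, twist], ...]. A call has 1 to 20 rows; each row is the pose to reach, as a shift and turn from the pose commanded when the call began, along the tool's axes at that moment; what a row does not reach only later rows make up. A row lasts 1/12 s, in which the tool goes at most 41.7 mm and 7.16 degrees, less where a joint would pass 70% of its speed; a pose out of reach is approached as far as the arm can. A call with a gripper value outside its range is refused whole. "grip" is the closure in counts, from 0 (fully open) to 255 (shut), set as the call begins (left out, the last holds). The fingers move at their own pace and stop on an object; "force" is the grip in N (left out, the last holds). Time passes only in rows, so rows that repeat a pose let the fingers close. It gives the time, the measured TCP pose, the force and the opening at its end, in the units of the state.
- r.read_state(): the state, without advancing time (a new reading comes with each control period).
- r.camera(name): name is "scene" or "top" or "wrist"; returns the picture (480x640x3 uint8, red, green, blue); there is no depth.
- r.calibration(name): a dict with "fx", "fy", "cx", "cy" (pixels), "xyz" and "orientation" of the camera in the world. Camera axes: x right, y up, looking along -z (the intrinsics and any distortion apply to the point x, -y, -z); pixel columns grow to the right and rows downward; lengths in m; the calibration is good to about 2 mm. The wrist camera is an equidistant fisheye: a pixel r from the principal point sees the ray r / f radians off the axis. A picture is of the moment at which its call begins: read the wrist's pose just before it. calibration takes no time and is no camera call; for the wrist camera it gives the pose at the moment of the call.
- r.close_job(): hands the job in, once; it reports no verdict.
The state is a dict: "time": time; "joint_positions": joint angles; "joint_vel": joint speeds; "joint_torque": joint torques, N m; "ee_pos": TCP position; "eef_rot": TCP orientation; "ft_force": force on the tool from outside, world axes, zero at the start; "torque": the same for the moment, N m; "width": finger opening in m.
Only numpy, scipy, OpenCV 4.12 (cv2) and the standard library are available. Lean on these libraries where they do the work, as an engineer would, in place of code of your own. Each camera call takes 0.05 s, during which the arm holds its last target.

TASK

Get the board ready for paring its joint: with the fingertips, push it along the jig, away from its finger-jointed end, until its plain end is snug against the end stop, and lock it by pushing the cam lever clockwise all the way round to its peg. Only push: the board must stay flat on the jig, never lifted or tipped, and the cup, mallet and try square are left where they are.

Things in the scene. Friction and masses are not known exactly. Their poses are not given: they have to be found in the camera images.
- jig: Fixed plywood clamping jig, anywhere in a 50 x 200 mm area, turned up to 0.4 rad. Origin on the bench top; x runs along the board to the end stop, y to the fence, z up. Base plate 18 mm thick, x -155 to +115, y -140 to +85 mm. Dark wooden fence: x -105 to +95, y +56 to +80, top 48 mm above the bench.
- stop_face (a point): Point on the working face of the dark wooden end stop, at jig x +90, y 0, 29 mm above the bench; axes as the jig. The stop spans jig x +90 to +106, y -44 to +48 mm, top 48 mm above the bench. The board's plain end belongs against this face.
- cam_pivot (a point): Axis of the cam lever, at jig x 0, y -77 mm, at the base plate's top (18 mm above the bench); axes as the jig. Bolt head on it: top 62 mm above the bench. Round it, under the lever, a wooden disc of 30 mm radius, 9 mm off-centre, 20 to 38 mm above the bench, pushes the board to the fence from about 1.2 rad on.
- cam (a joint): Angle of the cam lever, rad: 0 fully open, 1.75 closed against the peg, growing clockwise seen from above; starts at 0 to 0.3. In the jig frame the lever points from the pivot at -75 degrees minus this angle (anticlockwise from jig +x): open it sticks out to jig -y, closed it points to jig -x, near parallel to the board. It is stiff (0.06 N m, more when clamping) and stays where left.
- lever_tip (a point): Outer end of the lever, 120 mm from the pivot, at the arm's mid-height (42 mm above the bench). The dark wooden arm is 16 mm wide and stands 30 to 54 mm above the bench, free below its outer part.
- board: Loose pine board 180 x 80 x 22 mm, about 0.2 kg, flat on the base plate (top 40 mm above the bench). Origin: centre of its underside; x points to its plain end (+90 mm), which faces the stop; three joint fingers 20 wide, 24 mm long, at y -30, 0, +30 form the -x end. It starts 12 to 32 mm short of the stop, 1.5 to 5 mm off the pad, within 0.012 rad of the jig.
- board_far_end (a point): Centre of the board's plain end face, 11 mm above its underside; axes as the board.
- pad: Cork-faced spring pad in front of the fence, 170 x 10 x 18 mm; its face stands at jig y +40 mm and gives up to 5 mm (3 N, then 6 N more per mm) towards the fence when the board is pressed on it. Origin at the lower edge of the face, mid-length. Axes as the jig.
- cup: Loose white cup, 72 mm across, 85 mm high, standing beyond the fence. Origin at the centre of its underside.
- mallet: Loose wooden mallet lying beyond the end stop: head 55 x 100 x 60 mm round the origin (centre of its underside), handle along +x to 168 mm.
- try_square: Loose try square lying on the bench to the robot's right: dark stock 22 x 110 x 18 mm round the origin (centre of its underside), steel blade along +x to 160 mm.
- peg_top (a point): Top of the upright steel peg that stops the closed lever: 10 mm across, at jig x -100, y -72.5 mm, 50 mm above the bench.
Mind the look-alikes: they are no part of the job. Several things have the shape of the board; the one meant has the colours described above.

How it is judged:
At the end, for the whole second after the job is handed in: The cam lever is past 1.5 rad (1.75 is the peg), the board's plain end is within 4 mm of the end stop, the board is parallel to the jig within 0.03 rad, lies flat, at rest, and is pressed on the cork pad with more than 3 N (value of joint cam above 1.5 rad and x of board_far_end in the frame of stop_face above -0.004 m and angle between the x axis of board and the x axis of jig, either way round below 0.03 rad and contact force between board and pad above 3 N and height (world z) of board below 0.023 m and angle between board's own z axis and vertical below 0.05 rad and linear speed of board below 0.01 m/s); the robot touches nothing.
It fails at once if the board is lifted or tipped (height (world z) of board above 0.03 m or angle between board's own z axis and vertical above 0.2 rad).
It fails at once if the cup is disturbed (distance of cup from where it was at the start of the episode above 0.02 m or angle between cup's own z axis and vertical above 0.3 rad).
It fails at once if the mallet is disturbed (distance of mallet from where it was at the start of the episode above 0.02 m).
It fails at once if the try square is disturbed (distance of try_square from where it was at the start of the episode above 0.02 m).
It also fails if it takes over 51 s, if anything falls off the work surface, if the arm or the gripper's body presses on something with over 40 N, if the wrist force passes 120 N, or if a joint passes its speed limit or range.

## Working session

There is one attempt and no reset: what is moved stays moved. The work goes in short steps, Python scripts to look and compute and a tool call to move; the robot and the scene stay as the last step left them, time stands still between calls to the robot, and variables do not carry over. Pictures are saved under pics/ and viewed, and the job is handed in when it is done.

Besides the shell and the picture viewer there is one more tool, called as name([rows], argument=value, ...), one row to a line, values as JSON. drive_tool: Moves the arm, as the interface text tells. Its arguments: {"type":"object","properties":{"motion":{"type":"array","items":{"type":"array","items":{"type":"number"}}},"grip":{"type":"number"},"force":{"type":"number"}},"required":["motion"]}

```bash
ls; mkdir -p pics; python3 - <<'E'
from bench import r
import cv2
s=r.read_state(); print(s)
for n in ("top","scene"):
    im=r.camera(n); cv2.imwrite(f"pics/{n}0.png",im[:,:,::-1]); print(n,r.calibration(n))
E
```

```text
pics
{'time': 0.0, 'joint_positions': array([ 1.243383  ,  0.33289387, -0.064703  ,  1.46093829,  0.02160592,
        1.34991936, -0.0884786 ]), 'joint_vel': array([-1.40493032e-03, -9.19788506e-04, -1.87654817e-04,  6.09167117e-05,
        5.50404701e-04,  5.81120617e-04,  7.67733235e-04]), 'joint_torque': array([ 1.15421849e-04, -6.23252392e+01,  2.46778439e-02, -3.89896023e+01,
       -6.12400286e-02,  3.98808613e-02,  1.70457802e-04]), 'ee_pos': array([ 0.18745668, -0.59584114,  0.24074165]), 'eef_rot': array([-0.69880377, -0.107874  ,  0.69901167, -0.10686055]), 'ft_force': array([-1.20801707, -0.5452927 , -0.76179676]), 'torque': array([-0.01448746,  0.00365233,  0.01495736]), 'width': 0.08728513663654047}
top {'fx': 457.0191950321253, 'fy': 457.0191950321253, 'cx': 308.6667631297773, 'cy': 241.9426101508121, 'xyz': array([ 0.48755098, -0.01543498,  1.1403679 ]), 'orientation': array([ 0.03329005, -0.02038389, -0.70368213,  0.70944185])}
scene {'fx': 534.1282619649384, 'fy': 534.1282619649384, 'cx': 325.54629254094885, 'cy': 237.86318276671116, 'xyz': array([1.52122847, 0.57217899, 0.81860909]), 'orientation': array([0.23155094, 0.40227444, 0.77660094, 0.42596997])}
```

View pics/top0.png

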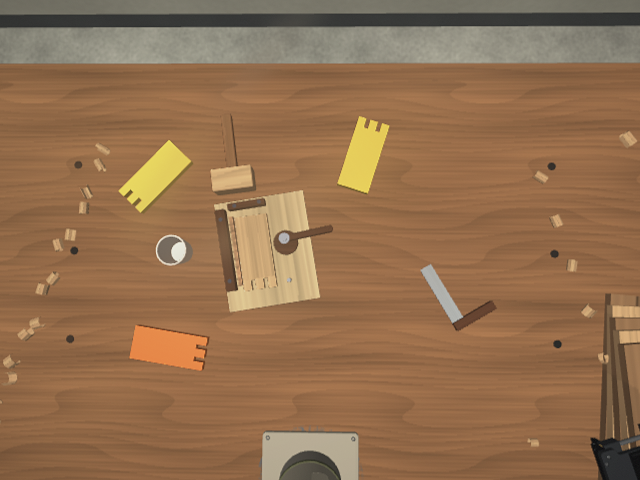

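View pics/scene0.png

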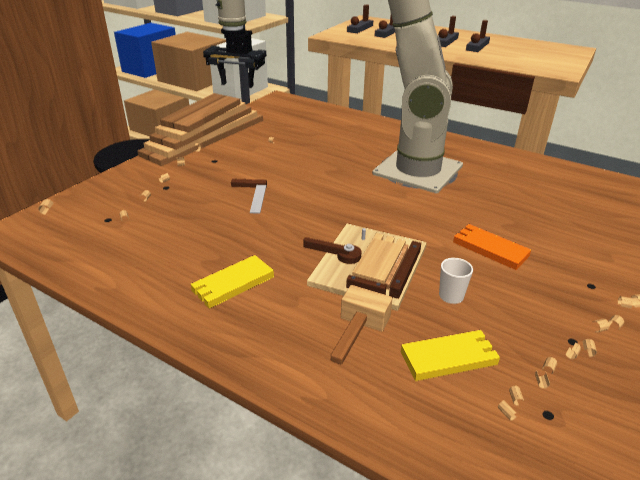

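The jig sits mid-image in the top view with its end stop at the top (215-265, 204). The lever points right (330,230) and the board's fingers point down (270,283). I'll enlarge that area to measure it.

```bash
python3 - <<'E'
import cv2
im=cv2.imread("pics/top0.png")
c=im[180:320,200:345]; cv2.imwrite("pics/top0z.png",cv2.resize(c,None,fx=5,fy=5,interpolation=cv2.INTER_CUBIC)[:600*2])
cv2.imwrite("pics/a.png",cv2.resize(im[180:280,200:333],None,fx=6,fy=6,interpolation=cv2.INTER_CUBIC))
cv2.imwrite("pics/b.png",cv2.resize(im[220:320,200:333],None,fx=6,fy=6,interpolation=cv2.INTER_CUBIC))
E
```

```text
(no output)
```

View pics/a.png

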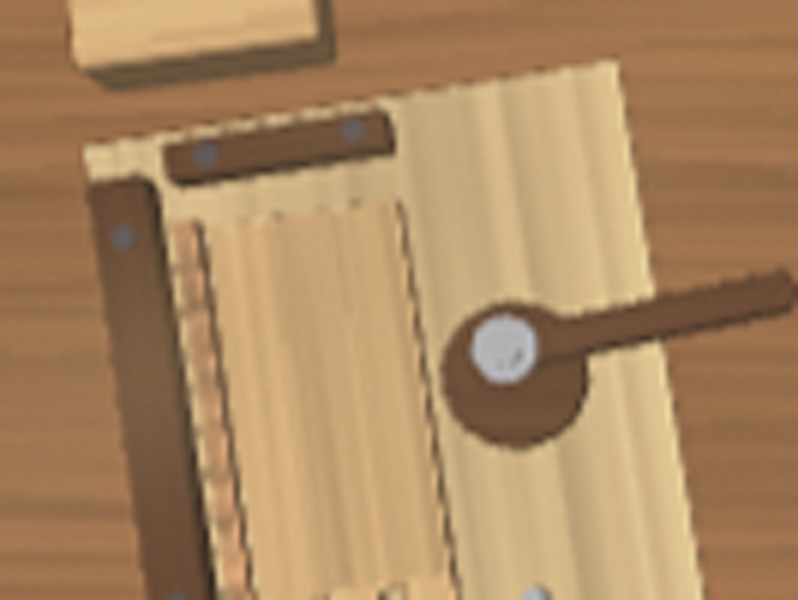

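View pics/b.png

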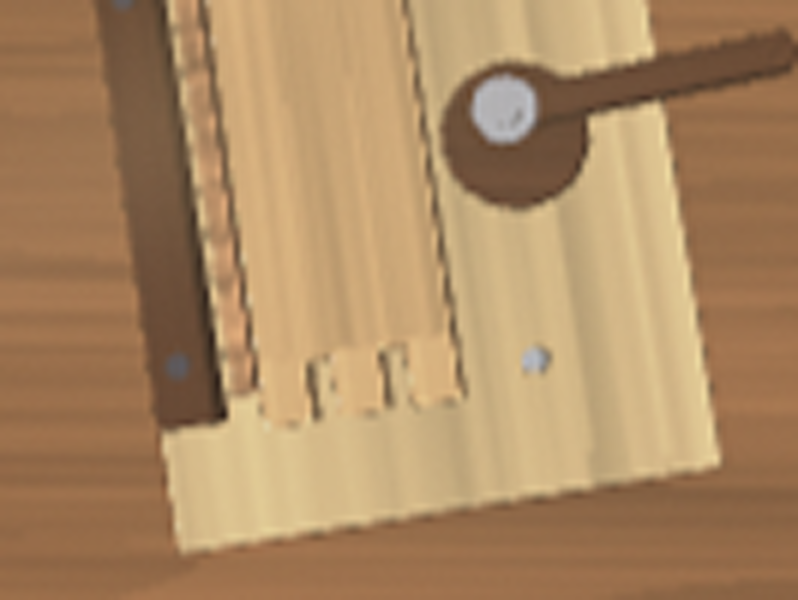

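```bash
cat > h.py <<'E'
import numpy as np, cv2
from scipy.spatial.transform import Rotation as R
from scipy.optimize import least_squares
from bench import r
cal={n:r.calibration(n) for n in("top","scene")}
def proj(n,P):
    c=cal[n]; q=R.from_quat(c['orientation']).inv().apply(np.atleast_2d(P)-c['xyz'])
    return np.c_[c['cx']+c['fx']*q[:,0]/-q[:,2], c['cy']-c['fy']*q[:,1]/-q[:,2]]
def back(n,uv,z):
    c=cal[n]; uv=np.atleast_2d(uv); d=np.c_[(uv[:,0]-c['cx'])/c['fx'],-(uv[:,1]-c['cy'])/c['fy'],-np.ones(len(uv))]
    d=R.from_quat(c['orientation']).apply(d); z=np.broadcast_to(z,len(uv))
    return c['xyz']+d*((z-c['xyz'][2])/d[:,2])[:,None]
def jw(p,P):
    P=np.atleast_2d(P).astype(float); c,s=np.cos(p[2]),np.sin(p[2])
    return np.c_[p[0]+c*P[:,0]-s*P[:,1],p[1]+s*P[:,0]+c*P[:,1],P[:,2]]
def wj(p,P):
    P=np.atleast_2d(P).astype(float); c,s=np.cos(p[2]),np.sin(p[2]); d=P[:,:2]-p[:2]
    return np.c_[c*d[:,0]+s*d[:,1],-s*d[:,0]+c*d[:,1],P[:,2]]
A=lambda u,v:((u+.5)/6-.5+200,(v+.5)/6-.5+180)
B=lambda u,v:((u+.5)/6-.5+200,(v+.5)/6-.5+220)
E
python3 - <<'E'
from h import *
pts=[(A(84,147),(115,85,18)),(A(617,62),(115,-140,18)),(B(181,552),(-155,85,18)),(B(720,465),(-155,-140,18)),(B(537,358),(-100,-72.5,50)),(A(504,348),(0,-77,62)),
 (B(226,420),(-105,56,48)),(B(163,428),(-105,80,48)),(A(183,185),(90,48,48)),(A(396,153),(90,-44,48))]
uv=np.array([p[0] for p in pts]); P=np.array([p[1] for p in pts])/1000.
f=lambda p:(proj("top",jw(p,P))-uv).ravel()
s=least_squares(f,[.5,.05,.15],loss='soft_l1'); p=s.x; print(p); print(f(p).reshape(-1,2).round(2))
np.save("jig.npy",p)
t=wj(p,back("top",A(792,290),.054))[0]; print("tip",t, "cam",-75-np.degrees(np.arctan2(t[1]+.077,t[0])))
for n,a in [("plainL",A(212,224)),("plainR",A(399,203)),("f1",B(310,419)),("f1l",B(262,425)),("f3r",B(466,398)),("f3l",B(412,402))]:
    print(n,wj(p,back("top",a,.040))[0])
E
```

```text
[0.5668256  0.13885269 0.16824018]
[[ 0.41 -0.16]
 [ 0.83 -0.48]
 [ 0.    0.43]
 [ 1.12  0.29]
 [ 0.02  0.27]
 [ 0.53 -0.12]
 [-0.94  0.59]
 [-0.37  0.85]
 [-2.32 -0.8 ]
 [-0.28 -1.56]]
tip [ 0.00519849 -0.19208968  0.054     ] cam 12.41376197926401
plainL [0.07088219 0.03474817 0.04      ]
plainR [ 0.06711936 -0.04150624  0.04      ]
f1 [-0.10892248  0.02162199  0.04      ]
f1l [-0.10823772  0.04099713  0.04      ]
f3r [-0.1105562  -0.04139958  0.04      ]
f3l [-0.10870373 -0.01978871  0.04      ]
```

Measured: jig at (0.567, 0.139) with yaw 0.168, cam at about 0.22 rad, and the board's plain end about 21 mm short of the stop. The reprojection residuals are mostly under 1 px. Two stop corners are worse, at up to 2.3 px. I'll plan the moves in tool axes.

```bash
cat >> h.py <<'E'
J=np.load("jig.npy") if __import__('os').path.exists("jig.npy") else None
def tool():
    s=r.read_state(); return s,np.array(s['ee_pos']),R.from_quat(s['eef_rot'])
def shift(target, ee, T): # jig target (m) -> tool cm
    return T.inv().apply(jw(J,target)[0]-ee)*100
E
python3 - <<'E'
from h import *
s,e,T=tool(); print(T.as_matrix().round(3)); 
y=T.as_matrix()[:,1]; print("jaw y in world deg",np.degrees(np.arctan2(y[1],y[0])), "jig yaw",np.degrees(J[2]))
print("jig pos of tcp",wj(J,e))
for t in ([-.16,-.002,.20],[-.16,-.002,.047]): print(t,shift(t,e,T).round(2),jw(J,t))
E
```

```text
[[-0.     0.3   -0.954]
 [ 0.001 -0.954 -0.3  ]
 [-1.    -0.001  0.   ]]
jaw y in world deg -72.53569527488438 jig yaw 9.63945250520043
jig pos of tcp [[-0.49704144 -0.66085073  0.24082765]]
[-0.16, -0.002, 0.2] [  4.16 -60.68 -42.36] [[0.40941954 0.1100893  0.2       ]]
[-0.16, -0.002, 0.047] [ 19.46 -60.66 -42.36] [[0.40941954 0.1100893  0.047     ]]
```

drive_tool([
  [0.2,-0.8,-2,0.2],
  [0.6,-2,-5,0.5],
  [1,-3.5,-9,0.8],
  [1.5,-5,-13,1.2],
  [2,-6.5,-17,1.57],
  [2.5,-8,-21,1.57],
  [3,-9.5,-25,1.57],
  [3.5,-11.5,-28,1.57],
  [4.2,-14,-31,1.57],
  [4.2,-17,-33.5,1.57],
  [4.2,-20,-35,1.57],
  [4.2,-23.5,-36.5,1.57],
  [4.2,-27,-38,1.57],
  [4.2,-30,-39,1.57],
  [4.2,-33,-40,1.57],
  [4.2,-36,-41,1.57],
  [4.2,-39,-41.5,1.57],
  [4.2,-42,-42,1.57],
  [4.2,-44,-42.4,1.57],
  [4.2,-45,-42.4,1.57],
], grip=255, force=20)

```text
time: 1.77
ee_pos: [0.4567, -0.0367, 0.1995]
eef_rot: [0.705, 0.061, -0.705, 0.06]
ft_force: [-0.2, -0.5, -0.7]
width: 0.0009
```

```bash
python3 - <<'E'
from h import *
s,e,T=tool(); print(s['time'],e,s['width'],s['ft_force'],s['joint_positions'].round(2)); y=T.as_matrix()[:,1]; print("jaw err",np.degrees(np.arctan2(y[1],y[0])-J[2])+90)
for t in ([-.16,-.002,.20],[-.16,-.002,.047]): print(t,shift(t,e,T).round(2))
E
```

```text
1.7667 [ 0.4566533  -0.03671628  0.19951009] 0.0009287445418606631 [-0.17958855 -0.47315566 -0.6849329 ] [ 0.49  0.02 -0.51  1.92  0.01  1.21 -1.42]
jaw err 0.18424759759919596
[-0.16, -0.002, 0.2] [ -0.05 -15.27   2.15]
[-0.16, -0.002, 0.047] [ 15.25 -15.27   2.15]
```

drive_tool([
  [0,-1,0.6,0],
  [0,-3,1.2,0],
  [0,-6,1.8,0],
  [0,-9,2.15,0],
  [0,-12,2.15,0],
  [0,-14.5,2.15,0],
  [0,-15.3,2.15,0],
  [0,-15.3,2.15,0],
  [2,-15.3,2.15,0],
  [5,-15.3,2.15,0],
  [8,-15.3,2.15,0],
  [10,-15.3,2.15,0],
  [10,-15.3,2.15,0],
])

```text
time: 2.85
ee_pos: [0.408, 0.1048, 0.0959]
eef_rot: [-0.702, -0.058, 0.707, -0.059]
ft_force: [-0.9, 0.1, -0.8]
width: 0.0007
```

```bash
python3 - <<'E'
from h import *
s,e,T=tool(); print(s['time'],e,wj(J,e),s['ft_force'])
c=r.calibration("wrist"); print(c)
cv2.imwrite("pics/w1.png",r.camera("wrist")[:,:,::-1])
cv2.imwrite("pics/t1.png",r.camera("top")[:,:,::-1])
for t in ([-.16,-.002,.047],): print(t,shift(t,e,T).round(2))
E
```

```text
2.85 [0.40803429 0.10476732 0.09585249] [[-0.16225684 -0.00701488  0.09585249]] [-0.92600459  0.07497    -0.81014209]
{'fx': 371.64829954431775, 'fy': 371.64829954431775, 'cx': 326.9074641308926, 'cy': 243.08977868544915, 'xyz': array([0.4814403 , 0.11682327, 0.23914233]), 'orientation': array([-0.10605648,  0.08937365, -0.63993803,  0.75580665])}
[-0.16, -0.002, 0.047] [ 4.88 -0.5  -0.26]
```

View pics/w1.png

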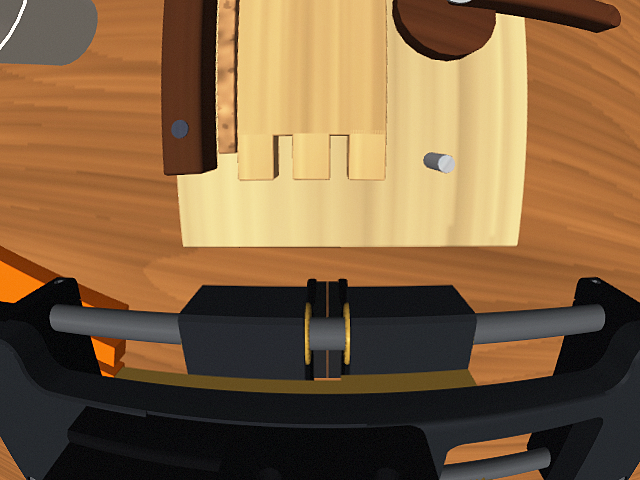

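View pics/t1.png

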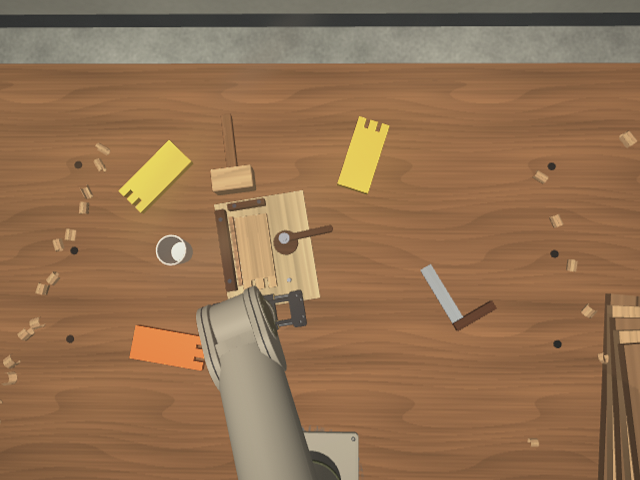

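The wrist view shows the closed fingers at u≈328, facing the board's finger ends (238..385, 180). The peg is at (447,162). I'll refine the board and jig poses from this view.

```bash
cat >> h.py <<'E'
def wback(c,uv,z):
    uv=np.atleast_2d(uv).astype(float); d=np.c_[uv[:,0]-c['cx'],uv[:,1]-c['cy']]; rr=np.hypot(*d.T)+1e-9; th=rr/c['fx']
    v=np.c_[np.sin(th)*d[:,0]/rr,-np.sin(th)*d[:,1]/rr,-np.cos(th)]; v=R.from_quat(c['orientation']).apply(v); z=np.broadcast_to(z,len(uv))
    return c['xyz']+v*((z-c['xyz'][2])/v[:,2])[:,None]
E
python3 - <<'E'
from h import *
c=r.calibration("wrist")
uv=[(182,246),(518,246),(447,163),(164,174),(215,171),(238,180),(275,180),(292,180),(330,180),(348,180),(386,180),(386,20),(239,60),(328,380)]
z=[.018,.018,.050,.048,.048]+[.040]*8+[.077]
for n,w in zip("plL plR peg fenL fenR f1l f1r f2l f2r f3l f3r sideR sideL ".split(),wj(J,wback(c,uv,z))): print(n,(w*1000).round(1))
E
```

```text
plL [-151.1   90.    18. ]
plR [-151.6 -138.9   18. ]
peg [-95.9 -70.7  50. ]
fenL [-100.5   84.7   48. ]
fenR [-100.3   54.    48. ]
f1l [-106.4   43.2   40. ]
f1r [-106.9   22.2   40. ]
f2l [-107.1   12.7   40. ]
f2r [-107.2   -8.1   40. ]
f3l [-107.2  -18.    40. ]
f3r [-107.  -39.   40.]
sideR [-16.1 -39.   40. ]
sideL [-38.8  41.6  40. ]
```

drive_tool([
  [1.5,-0.3,-0.2,0],
  [3,-0.7,-0.3,0],
  [4.5,-0.7,-0.5,0],
  [5.1,-0.7,-1,0],
  [5.1,-0.7,-2,0],
  [5.1,-0.7,-3,0],
  [5.1,-0.7,-3.6,0],
  [5.1,-0.7,-3.9,0],
  [5.1,-0.7,-4.1,0],
  [5.1,-0.7,-4.3,0],
  [5.1,-0.7,-4.5,0],
  [5.1,-0.7,-4.7,0],
  [5.1,-0.7,-4.9,0],
  [5.1,-0.7,-5.1,0],
])

```text
time: 4.12
ee_pos: [0.4594, 0.1229, 0.0485]
eef_rot: [-0.705, -0.059, 0.705, -0.059]
ft_force: [-1.8, -0.7, 2.4]
width: 0.0005
```

```bash
python3 - <<'E'
from h import *
s,e,T=tool(); print(s['time'],e,wj(J,e),R.from_euler('z',-J[2]).apply(s['ft_force']))
cv2.imwrite("pics/w2.png",r.camera("wrist")[:,:,::-1])
E
```

```text
4.1167 [0.4593734  0.12294167 0.0485421 ] [[-0.10859934  0.00230625  0.0485421 ]] [-1.90959063 -0.43033378  2.38833589]
```

View pics/w2.png

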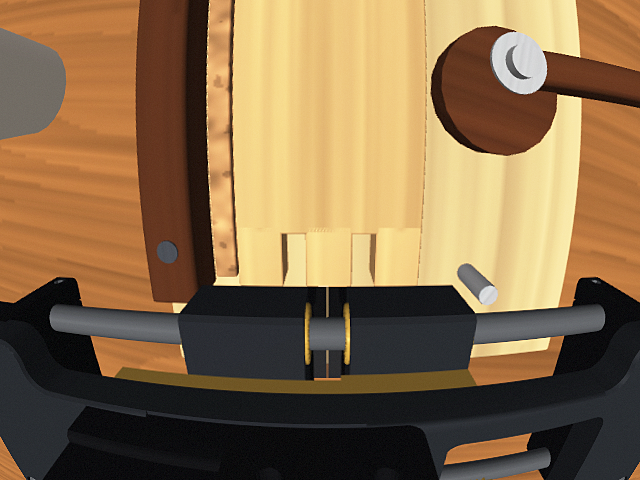

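The fingertips have reached the board's end; its middle finger at (328,285) is just hidden behind the gripper. I'll keep pushing slowly and watch the force.

drive_tool([
  [0.2,0,-0.1,0],
  [0.3,0,-0.2,0],
  [0.3,0,-0.3,0],
  [0.3,0,-0.4,0],
  [0.3,0,-0.5,0],
  [0.3,0,-0.6,0],
  [0.3,0,-0.6,0],
])

```text
time: 4.75
ee_pos: [0.4657, 0.1241, 0.0456]
eef_rot: [0.705, 0.059, -0.704, 0.059]
ft_force: [-0.2, 0.0, -0.8]
width: 0.0003
```

```bash
python3 - <<'E'
from h import *
s,e,T=tool(); print(s['time'],e,wj(J,e),R.from_euler('z',-J[2]).apply(s['ft_force']))
E
```

```text
4.75 [0.46565801 0.12405568 0.04562685] [[-0.10221692  0.00235219  0.04562685]] [-0.20642391  0.05502998 -0.84072063]
```

drive_tool([
  [0,0,-0.1,0],
  [0,0,-0.2,0],
  [0,0,-0.3,0],
  [0,0,-0.3,0],
])

```text
time: 5.08
ee_pos: [0.468, 0.1244, 0.0455]
eef_rot: [-0.704, -0.059, 0.705, -0.059]
ft_force: [-3.4, -0.3, 3.2]
width: 0.0009
```

```bash
python3 - <<'E'
from h import *
s,e,T=tool(); print(s['time'],e,wj(J,e),R.from_euler('z',-J[2]).apply(s['ft_force']))
c=r.calibration("wrist");np.save("c3.npy",c,allow_pickle=True)
cv2.imwrite("pics/w3.png",r.camera("wrist")[:,:,::-1])
im=r.camera("top")[:,:,::-1]
cv2.imwrite("pics/t3.png",cv2.resize(im[180:280,200:333],None,fx=6,fy=6,interpolation=cv2.INTER_CUBIC))
im=r.camera("scene")[:,:,::-1]
cv2.imwrite("pics/s3.png",cv2.resize(im[220:320,300:433],None,fx=6,fy=6,interpolation=cv2.INTER_CUBIC))
E
```

```text
5.0833 [0.46800737 0.12441296 0.04547335] [[-0.09984091  0.00231103  0.04547335]] [-3.40847534  0.29681322  3.15666441]
```

View pics/t3.png

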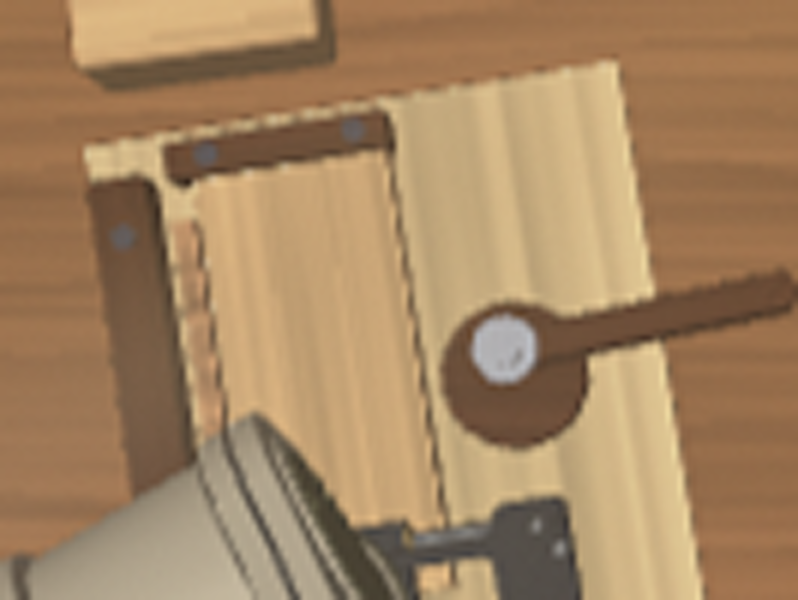

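View pics/s3.png

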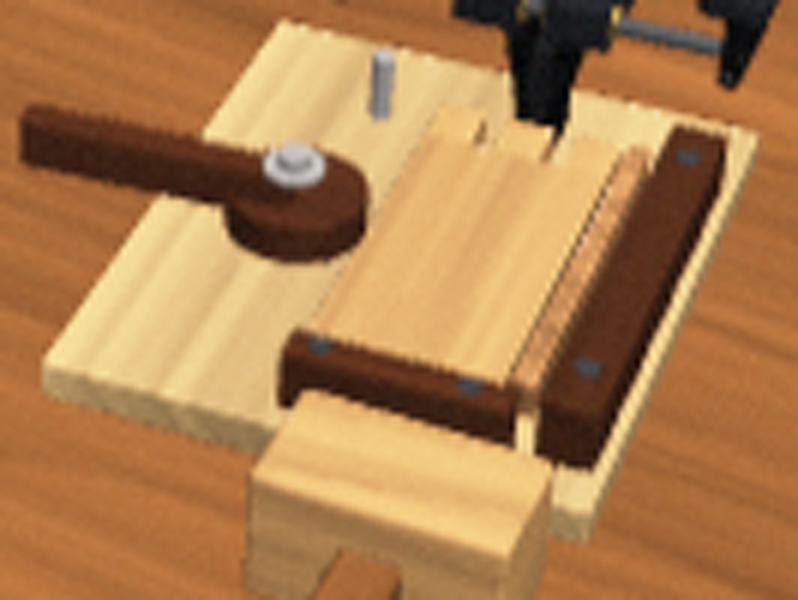

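The top view shows the board's plain end at the stop (y≈160-180 in the crop). I'll press a little more to confirm it is seated.

drive_tool([
  [0,0,-0.1,0],
  [0,0,-0.2,0],
  [0,0,-0.2,0],
])

```text
time: 5.48
ee_pos: [0.4682, 0.1245, 0.0451]
eef_rot: [-0.703, -0.059, 0.706, -0.06]
ft_force: [-13.1, -1.7, 11.9]
width: 0.0005
```

drive_tool([
  [0,0,-0.1,0],
  [0,0,-0.2,0],
  [0,0,-0.2,0],
])

```text
time: 5.73
ee_pos: [0.4683, 0.1245, 0.0448]
eef_rot: [-0.702, -0.059, 0.708, -0.06]
ft_force: [-21.6, -4.2, 19.2]
width: 0.0007
```

Force climbed to about 21 N with no further motion, so the board is seated. I'll back off, rise, and plan the lever sweep.

drive_tool([
  [0,0,0.4,0],
  [0,0,0.9,0],
  [0,0,1.8,0],
  [-2,0,2,0],
  [-5,0,2,0],
  [-8,0,2,0],
  [-10,0,2,0],
  [-10,0,2,0],
])

```text
time: 6.4
ee_pos: [0.4546, 0.1225, 0.1497]
eef_rot: [0.707, 0.059, -0.702, 0.059]
ft_force: [1.0, 0.7, 0.2]
width: 0.0005
```

```bash
cat >> h.py <<'E'
def lev(cam,r_=.1,off=.0175,z=.055):
    a=np.radians(-75)-cam; d=np.array([np.cos(a),np.sin(a)]); n=np.array([-d[1],d[0]])
    q=np.array([0,-.077])+r_*d+off*n; return np.r_[q,z]
E
python3 - <<'E'
from h import *
s,e,T=tool(); print(s['time'],e,wj(J,e),s['ft_force'],s['joint_positions'].round(2))
y=T.as_matrix()[:,1]; print("jaw err",np.degrees(np.arctan2(y[1],y[0])-J[2])+90)
print(shift(lev(.217,off=.045,z=.15),e,T).round(2),shift(lev(.217,off=.045,z=.055),e,T).round(2), jw(J,lev(.217,off=.045)))
c=r.calibration("wrist"); np.save("c4.npy",c,allow_pickle=True);cv2.imwrite("pics/w4.png",r.camera("wrist")[:,:,::-1])
E
```

```text
6.4 [0.4545814  0.12249072 0.14970909] [[-0.11339919  0.00266408  0.14970909]] [0.98713689 0.67281067 0.23345483] [ 0.32  0.12 -0.71  1.94  0.09  1.1  -1.83]
jaw err -0.028763967034024063
[  0.1   17.75 -16.29] [  9.6   17.74 -16.22] [[ 0.64484492 -0.025285    0.055     ]]
```

View pics/w4.png

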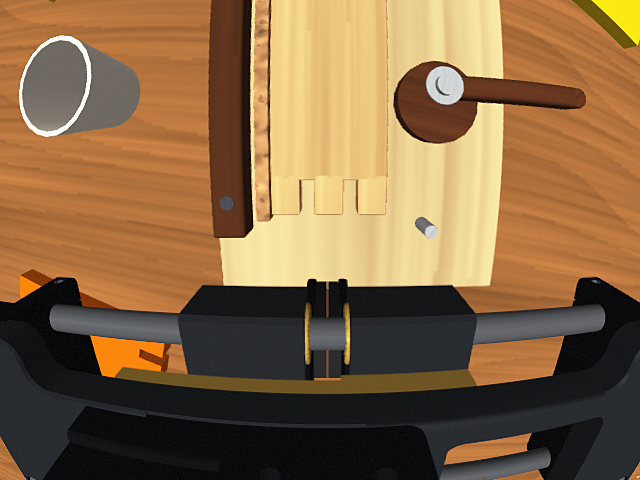

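The wrist view shows the board's finger ends at (272..386, 213), clear of the gripper. The lever runs from (445,85) to (580,98), and nothing is in the way of the approach.

drive_tool([
  [0,1.5,-1.5,0],
  [0,4,-4,0],
  [0,6.5,-6.5,0],
  [0,9,-9,0],
  [0,11.5,-11.5,0],
  [0,14,-14,0],
  [0,16.5,-15.5,0],
  [0,17.7,-16.3,0],
  [0,17.7,-16.3,0],
  [2,17.7,-16.3,0],
  [5,17.7,-16.3,0],
  [7,17.7,-16.3,0],
  [9,17.7,-16.3,0],
  [9.5,17.7,-16.3,0],
  [9.5,17.7,-16.3,0],
])

```text
time: 7.7
ee_pos: [0.6409, -0.0248, 0.0484]
eef_rot: [-0.703, -0.06, 0.706, -0.059]
ft_force: [0.1, -0.6, 0.5]
width: -0.0001
```

```bash
python3 - <<'E'
from h import *
s,e,T=tool(); print(s['time'],e,wj(J,e),s['ft_force'],s['joint_positions'].round(2))
y=T.as_matrix()[:,1]; print("jaw err",np.degrees(np.arctan2(y[1],y[0])-J[2])+90)
for cam in [.217,.3,.4,.5,.6,.7,.8,.9,1,1.1,1.2,1.3,1.4,1.5,1.6,1.7,1.75]: print(cam,shift(lev(cam),e,T).round(2),round(np.degrees(cam-.217+.045)/5,2))
c=r.calibration("wrist"); cv2.imwrite("pics/w5.png",r.camera("wrist")[:,:,::-1])
E
```

```text
7.7 [ 0.64091463 -0.02478015  0.04843411] [[ 0.04564303 -0.17372853  0.04843411]] [ 0.07623736 -0.62204552  0.48426336] [ 0.36  0.59 -0.52  1.58  0.33  1.06 -1.65]
jaw err 0.030155432851273645
0.217 [-0.65  0.24  2.37] 0.52
0.3 [-0.65  0.38  3.2 ] 1.47
0.4 [-0.64  0.47  4.21] 2.61
0.5 [-0.64  0.45  5.23] 3.76
0.6 [-0.63  0.34  6.23] 4.9
0.7 [-0.63  0.12  7.23] 6.05
0.8 [-0.63 -0.19  8.19] 7.2
0.9 [-0.62 -0.6   9.12] 8.34
1 [-0.62 -1.1  10.  ] 9.49
1.1 [-0.62 -1.69 10.83] 10.63
1.2 [-0.61 -2.36 11.6 ] 11.78
1.3 [-0.61 -3.09 12.29] 12.93
1.4 [-0.61 -3.9  12.91] 14.07
1.5 [-0.6  -4.76 13.44] 15.22
1.6 [-0.6  -5.67 13.89] 16.36
1.7 [-0.6  -6.62 14.24] 17.51
1.75 [-0.6  -7.11 14.38] 18.08
```

View pics/w5.png

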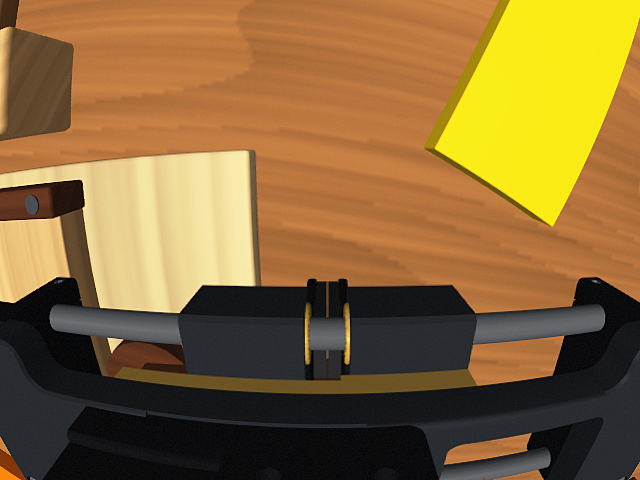

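drive_tool([
  [0,0,0,0],
  [0,0,0,0.3],
  [0,0,0.5,0.6],
  [0,0,0.5,0.6],
])

```text
time: 8.08
ee_pos: [0.6375, -0.0265, 0.0514]
eef_rot: [0.706, 0.04, -0.706, 0.04]
ft_force: [0.4, 0.0, 0.3]
width: 0.0007
```

```bash
cat > p.py <<'E'
from h import *
s,e,T=tool(); print(s['time'],e,wj(J,e),R.from_euler('z',-J[2]).apply(s['ft_force']),s['joint_positions'].round(2))
y=T.as_matrix()[:,1]; je=np.degrees(np.arctan2(y[1],y[0])-J[2])+90; print("jaw err",je)
for cam in np.arange(.2,1.8,.1): print(cam.round(2),shift(lev(cam),e,T).round(2),round((np.degrees(cam)-15+je)/5,2))
E
python3 p.py
```

```text
8.0833 [ 0.63753173 -0.02649897  0.05135421] [[ 0.04202008 -0.17485662  0.05135421]] [ 0.44380553 -0.03798219  0.29302471] [ 0.36  0.58 -0.51  1.59  0.32  1.05 -1.7 ]
jaw err -3.189960640769897
0.2 [-0.37  0.19  1.83] -1.35
0.3 [-0.37  0.43  2.82] -0.2
0.4 [-0.37  0.57  3.82] 0.95
0.5 [-0.37  0.62  4.83] 2.09
0.6 [-0.37  0.55  5.85] 3.24
0.7 [-0.37  0.39  6.85] 4.38
0.8 [-0.37  0.13  7.83] 5.53
0.9 [-0.37 -0.22  8.78] 6.68
1.0 [-0.37 -0.67  9.69] 7.82
1.1 [-0.37 -1.21 10.55] 8.97
1.2 [-0.37 -1.83 11.35] 10.11
1.3 [-0.37 -2.53 12.09] 11.26
1.4 [-0.38 -3.3  12.75] 12.4
1.5 [-0.38 -4.13 13.33] 13.55
1.6 [-0.38 -5.02 13.83] 14.7
1.7 [-0.38 -5.95 14.24] 15.84
```

Positive twist drives joint 7 toward its limit: it is at -1.7 now, and the sweep needs about -1.5 rad more. I'll turn the tool back about 90° first, then follow the lever with the turn.

drive_tool([
  [0,0,-0.3,-1],
  [0,0,-0.6,-2.4],
  [0,0,-0.8,-3.8],
  [0,0,-0.8,-5.2],
  [0,0,-0.8,-6.6],
  [0,0,-0.8,-8],
  [0,0,-0.8,-9.4],
  [0,0,-0.8,-10.8],
  [0,0,-0.8,-12.2],
  [0,0,-0.8,-13.6],
  [0,0,-0.8,-15],
  [0,0,-0.8,-16.4],
  [0,0,-0.8,-17.8],
  [0,0,-0.8,-18.8],
  [0,0,-0.8,-18.8],
  [0,0,-0.8,-18.8],
  [0,0,-0.8,-18.8],
])

```text
time: 9.5
ee_pos: [0.6458, -0.0255, 0.0508]
eef_rot: [0.453, 0.543, -0.453, 0.543]
ft_force: [0.0, 0.3, 0.8]
width: 0.0006
```

```bash
cat > p.py <<'E'
from h import *
s,e,T=tool(); print(s['time'],e,wj(J,e),R.from_euler('z',-J[2]).apply(s['ft_force']),s['joint_positions'].round(2))
y=T.as_matrix()[:,1]; je=np.degrees(np.arctan2(y[1],y[0])-J[2]); print("jaw ang jig",je)
for cam in np.arange(.2,1.8,.1): print(cam.round(2),shift(lev(cam,off=.023),e,T).round(2),round((np.degrees(cam)-15+je)/5,2))
E
python3 p.py
python3 -c "
from h import *
cv2.imwrite('pics/w6.png',r.camera('wrist')[:,:,::-1])"
```

```text
9.5 [ 0.64577903 -0.02552121  0.05075108] [[ 0.05031467 -0.17527366  0.05075108]] [0.06549182 0.32091332 0.78929133] [ 0.56  0.69 -0.82  1.56  0.55  1.13 -0.2 ]
jaw ang jig 0.7790568385377928
0.2 [-0.43 -2.12 -0.02] -0.55
0.3 [-0.43 -3.12  0.21] 0.59
0.4 [-0.43 -4.14  0.34] 1.74
0.5 [-0.43 -5.16  0.36] 2.89
0.6 [-0.43 -6.18  0.29] 4.03
0.7 [-0.43 -7.19  0.11] 5.18
0.8 [-0.43 -8.18 -0.17] 6.32
0.9 [-0.43 -9.13 -0.55] 7.47
1.0 [ -0.43 -10.05  -1.02] 8.61
1.1 [ -0.43 -10.91  -1.58] 9.76
1.2 [ -0.43 -11.71  -2.22] 10.91
1.3 [ -0.43 -12.44  -2.94] 12.05
1.4 [ -0.43 -13.1   -3.73] 13.2
1.5 [ -0.43 -13.67  -4.57] 14.34
1.6 [ -0.43 -14.16  -5.48] 15.49
1.7 [ -0.43 -14.55  -6.42] 16.64
```

View pics/w6.png

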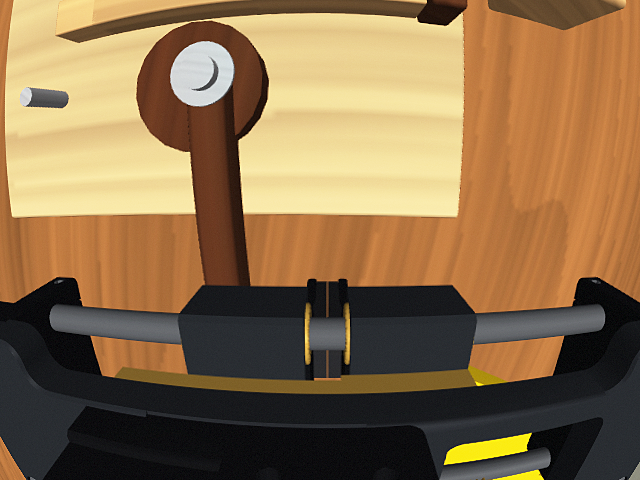

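The tool now faces the lever side-on, with the lever arm at (225,280) left of the fingers at (328,340). I'll start the sweep.

drive_tool([
  [0,-0.8,0,0],
  [0,-1.6,0.1,0],
  [0,-2.2,0.1,0],
  [0,-2.7,0.15,0.2],
  [0,-3.2,0.2,0.6],
  [0,-3.7,0.3,1.1],
  [0,-4.2,0.35,1.7],
  [0,-4.7,0.35,2.3],
  [0,-5.2,0.35,2.9],
  [0,-5.7,0.3,3.5],
  [0,-6.2,0.3,4],
  [0,-6.2,0.3,4],
])

```text
time: 10.55
ee_pos: [0.5845, -0.0402, 0.0507]
eef_rot: [-0.54, -0.456, 0.54, -0.457]
ft_force: [-0.0, -0.0, -0.8]
width: 0.0004
```

```bash
python3 p.py
python3 -c "
from h import *
cv2.imwrite('pics/w7.png',r.camera('wrist')[:,:,::-1])"
```

```text
10.55 [ 0.58445889 -0.04019989  0.05069083] [[-0.01259761 -0.17947717  0.05069083]] [-0.00506423 -0.01608009 -0.7607524 ] [ 0.62  0.56 -0.8   1.73  0.46  1.05 -0.5 ]
jaw ang jig -19.217060079499554
0.2 [-0.43  3.81 -1.76] -4.55
0.3 [-0.43  2.94 -1.2 ] -3.41
0.4 [-0.43  2.03 -0.74] -2.26
0.5 [-0.43  1.08 -0.36] -1.11
0.6 [-0.43  0.09 -0.08] 0.03
0.7 [-0.43 -0.92  0.09] 1.18
0.8 [-0.43 -1.94  0.17] 2.32
0.9 [-0.43 -2.97  0.14] 3.47
1.0 [-0.43 -3.99  0.01] 4.62
1.1 [-0.43 -4.99 -0.22] 5.76
1.2 [-0.43 -5.96 -0.55] 6.91
1.3 [-0.43 -6.89 -0.97] 8.05
1.4 [-0.43 -7.78 -1.49] 9.2
1.5 [-0.43 -8.61 -2.09] 10.35
1.6 [-0.43 -9.38 -2.77] 11.49
1.7 [ -0.43 -10.07  -3.53] 12.64
```

View pics/w7.png

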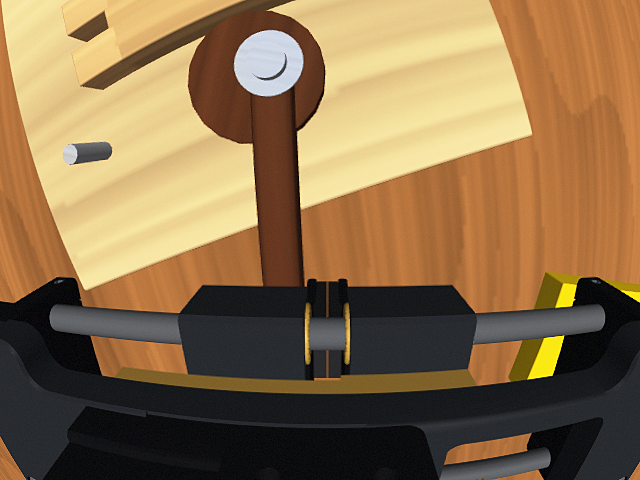

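The lever now lies alongside the fingertips (right edge ≈302,285) and is following the tool. I'll continue to about 1.2 rad.

drive_tool([
  [0,-0.5,0.05,0.6],
  [0,-1,0.1,1.2],
  [0,-1.5,0.15,1.8],
  [0,-2,0.15,2.3],
  [0,-2.5,0.15,2.9],
  [0,-3,0.15,3.5],
  [0,-3.5,0.1,4],
  [0,-4,0,4.6],
  [0,-4.5,-0.1,5.2],
  [0,-5,-0.2,5.8],
  [0,-5.5,-0.4,6.3],
  [0,-6,-0.55,6.9],
  [0,-6,-0.55,6.9],
])

```text
time: 11.68
ee_pos: [0.5266, -0.0244, 0.0507]
eef_rot: [-0.651, -0.276, 0.651, -0.277]
ft_force: [0.9, 0.8, -0.3]
width: 0.0002
```

```bash
python3 p.py
python3 -c "
from h import *
cv2.imwrite('pics/w8.png',r.camera('wrist')[:,:,::-1])"
```

```text
11.6833 [ 0.52661647 -0.02437783  0.05065458] [[-0.06697398 -0.15419294  0.05065458]] [ 1.05797237  0.6498014  -0.29877034] [ 0.58  0.41 -0.73  1.89  0.33  0.97 -1.06]
jaw ang jig -53.578945081845305
0.2 [-0.43  7.41 -6.47] -11.42
0.3 [-0.43  7.01 -5.53] -10.28
0.4 [-0.43  6.52 -4.63] -9.13
0.5 [-0.43  5.95 -3.78] -7.99
0.6 [-0.43  5.29 -2.99] -6.84
0.7 [-0.43  4.55 -2.28] -5.69
0.8 [-0.43  3.75 -1.64] -4.55
0.9 [-0.43  2.89 -1.08] -3.4
1.0 [-0.43  1.98 -0.62] -2.26
1.1 [-0.43  1.02 -0.24] -1.11
1.2 [-0.43  0.03  0.03] 0.04
1.3 [-0.43 -0.98  0.21] 1.18
1.4 [-0.44 -2.    0.29] 2.33
1.5 [-0.44 -3.02  0.26] 3.47
1.6 [-0.44 -4.04  0.13] 4.62
1.7 [-0.44 -5.04 -0.1 ] 5.76
```

View pics/w8.png

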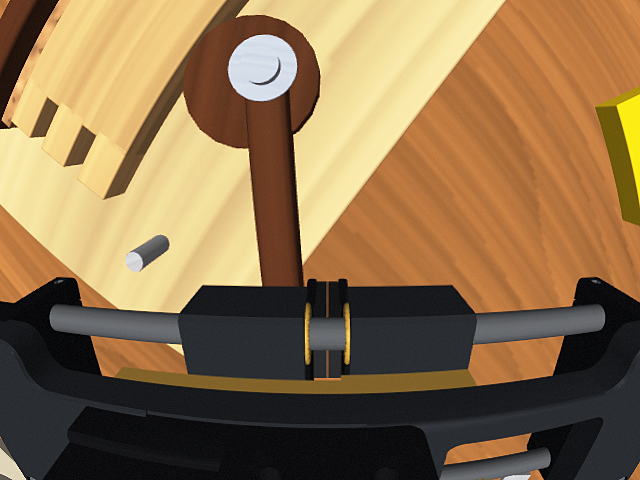

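The lever is at about 1.2 rad and the disc is just reaching the board; the peg is at (148,252). I'll continue with the clamping part.

drive_tool([
  [0,-0.4,0.1,0.5],
  [0,-0.8,0.2,1],
  [0,-1.2,0.2,1.4],
  [0,-1.6,0.3,1.9],
  [0,-2,0.3,2.3],
  [0,-2.4,0.3,2.8],
  [0,-2.8,0.3,3.3],
  [0,-3.2,0.25,3.7],
  [0,-3.6,0.2,4.2],
  [0,-4,0.1,4.6],
  [0,-4.3,0.1,5],
  [0,-4.3,0.1,5],
])

```text
time: 12.73
ee_pos: [0.4955, 0.0035, 0.0506]
eef_rot: [-0.695, -0.129, 0.695, -0.13]
ft_force: [0.5, -5.0, 0.8]
width: 0.0002
```

```bash
python3 p.py
python3 -c "
from h import *
cv2.imwrite('pics/w9.png',r.camera('wrist')[:,:,::-1])"
```

```text
12.7333 [0.4955179  0.00350133 0.05061378] [[-0.09296517 -0.12150002  0.05061378]] [-0.38173621 -4.9921192   0.75343748] [ 0.51  0.33 -0.68  1.97  0.26  0.93 -1.51]
jaw ang jig -78.52482972948258
0.2 [ -0.43   7.71 -10.89] -16.41
0.3 [-0.43  7.75 -9.87] -15.27
0.4 [-0.43  7.69 -8.84] -14.12
0.5 [-0.43  7.52 -7.83] -12.98
0.6 [-0.43  7.25 -6.84] -11.83
0.7 [-0.43  6.89 -5.88] -10.68
0.8 [-0.43  6.43 -4.96] -9.54
0.9 [-0.43  5.89 -4.1 ] -8.39
1.0 [-0.43  5.25 -3.29] -7.25
1.1 [-0.43  4.55 -2.55] -6.1
1.2 [-0.43  3.77 -1.88] -4.95
1.3 [-0.44  2.93 -1.29] -3.81
1.4 [-0.44  2.03 -0.79] -2.66
1.5 [-0.44  1.09 -0.39] -1.52
1.6 [-0.44  0.11 -0.08] -0.37
1.7 [-0.44 -0.89  0.14] 0.78
```

View pics/w9.png

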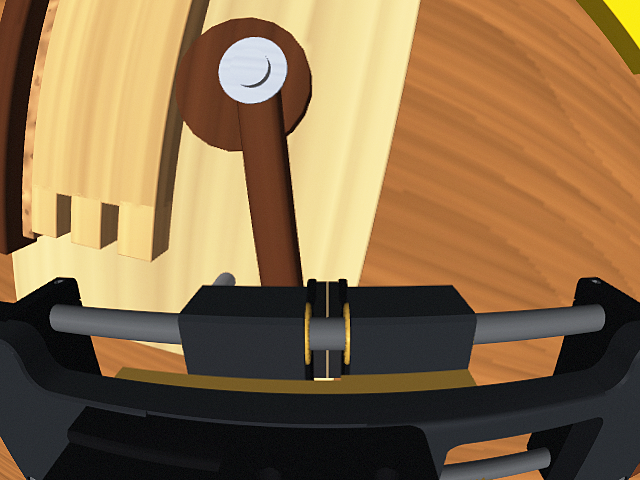

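The lever is near 1.6 rad, with the peg just left of it (228,278) and a 5 N reaction. I'll push gently on to the peg.

drive_tool([
  [0,-0.3,0.05,0.2],
  [0,-0.6,0.1,0.3],
  [0,-0.9,0.1,0.5],
  [0,-1.2,0.1,0.6],
  [0,-1.4,0.1,0.6],
  [0,-1.4,0.1,0.6],
])

```text
time: 13.28
ee_pos: [0.489, 0.0159, 0.0504]
eef_rot: [-0.698, -0.111, 0.699, -0.112]
ft_force: [-1.8, -5.8, 2.5]
width: 0.0003
```

drive_tool([
  [0,-0.1,0,0],
  [0,-0.3,0,0],
  [0,-0.3,0,0],
])

```text
time: 13.53
ee_pos: [0.488, 0.0184, 0.0503]
eef_rot: [-0.698, -0.111, 0.699, -0.112]
ft_force: [-4.0, -7.7, 3.7]
width: 0.0004
```

```bash
python3 p.py|head -3
python3 -c "
from h import *
cv2.imwrite('pics/w10.png',r.camera('wrist')[:,:,::-1])"
```

```text
13.5333 [0.48799537 0.018432   0.05034722] [[-0.09788139 -0.10552053  0.05034722]] [-5.20753238 -6.94302276  3.74628271] [ 0.48  0.32 -0.68  1.98  0.25  0.92 -1.59]
jaw ang jig -81.46255910593175
0.2 [ -0.48   8.8  -11.52] -17.0
```

View pics/w10.png

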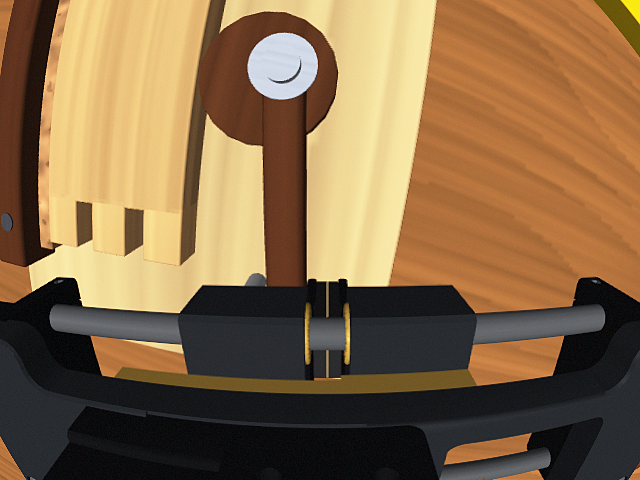

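drive_tool([
  [0,-0.2,0,0],
  [0,-0.3,0,0],
  [0,-0.3,0,0],
])

```text
time: 13.83
ee_pos: [0.487, 0.0211, 0.0503]
eef_rot: [-0.697, -0.111, 0.699, -0.112]
ft_force: [-3.7, -8.0, 2.1]
width: 0.0003
```

drive_tool([
  [0,-0.2,0,0],
  [0,-0.3,0,0],
  [0,-0.3,0,0],
])

```text
time: 14.08
ee_pos: [0.4862, 0.0236, 0.0503]
eef_rot: [-0.698, -0.111, 0.699, -0.112]
ft_force: [-4.2, -8.8, 4.0]
width: 0.0004
```

drive_tool([
  [0,-0.2,0,0],
  [0,-0.3,0,0],
  [0,-0.3,0,0],
])

```text
time: 14.33
ee_pos: [0.486, 0.0239, 0.0504]
eef_rot: [-0.698, -0.109, 0.699, -0.113]
ft_force: [1.5, -17.5, 1.6]
width: 0.0002
```

drive_tool([
  [0,-0.2,0,0],
  [0,-0.3,0,0],
  [0,-0.3,0,0],
])

```text
time: 14.58
ee_pos: [0.4858, 0.0243, 0.0505]
eef_rot: [-0.698, -0.107, 0.699, -0.113]
ft_force: [4.4, -27.2, -1.0]
width: 0.0006
```

```bash
python3 p.py|head -3
python3 -c "
from h import *
cv2.imwrite('pics/w11.png',r.camera('wrist')[:,:,::-1])"
```

```text
14.5833 [0.48584156 0.02426025 0.05048351] [[-0.09902886 -0.09941391  0.05048351]] [ -0.184133   -27.54645048  -0.98339843] [ 0.47  0.31 -0.68  1.99  0.26  0.92 -1.61]
jaw ang jig -81.74048113063083
0.2 [ -0.4    9.36 -11.59] -17.06
```

View pics/w11.png

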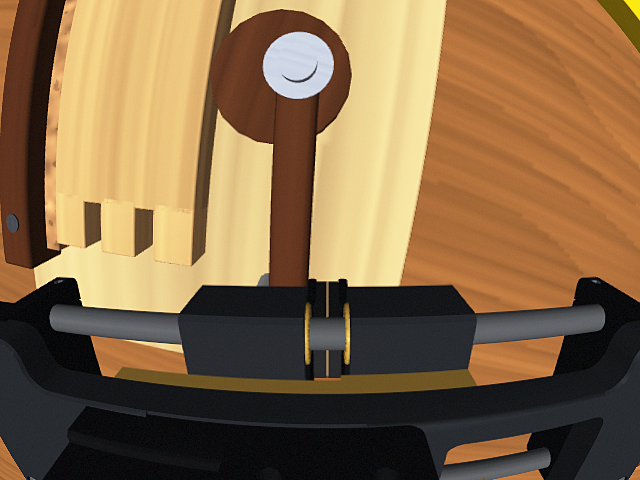

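The lever is against the peg: force jumped to 27 N with no further motion. I'll retreat straight back, then up and clear.

drive_tool([
  [0,0.6,0,0],
  [0,1.5,0,0],
  [0,3,0,0],
  [-1,4,0,0],
  [-4,5,0,0],
  [-8,6,0,0],
  [-11,8,0,0],
  [-13,11,0,0],
  [-13,14,0,0],
  [-13,17,0,0],
  [-13,20,0,0],
  [-13,22,0,0],
  [-13,22,0,0],
])

```text
time: 15.72
ee_pos: [0.5536, -0.1826, 0.1799]
eef_rot: [-0.698, -0.11, 0.699, -0.11]
ft_force: [-0.8, -0.1, -0.1]
width: 0.0006
```

```bash
python3 - <<'E'
from h import *
s,e,T=tool(); print(s['time'],e,s['ft_force'])
im=r.camera("top")[:,:,::-1]; cv2.imwrite("pics/tf.png",im)
cv2.imwrite("pics/ta.png",cv2.resize(im[180:280,200:333],None,fx=6,fy=6,interpolation=cv2.INTER_CUBIC))
cv2.imwrite("pics/tb.png",cv2.resize(im[220:320,200:333],None,fx=6,fy=6,interpolation=cv2.INTER_CUBIC))
im=r.camera("scene")[:,:,::-1]
cv2.imwrite("pics/sa.png",cv2.resize(im[200:320,300:460],None,fx=5,fy=5,interpolation=cv2.INTER_CUBIC))
E
```

```text
15.7167 [ 0.55355719 -0.18261732  0.17987404] [-0.75139011 -0.11019722 -0.11658985]
```

View pics/ta.png

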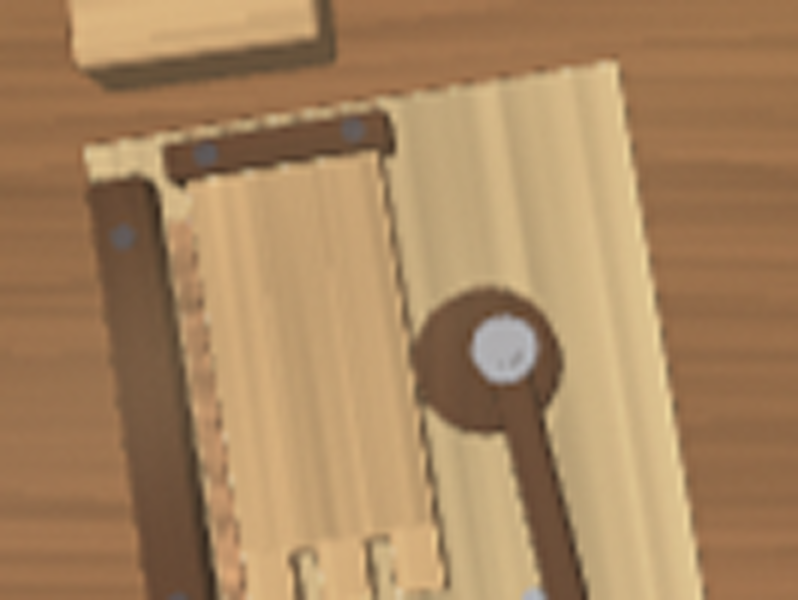

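View pics/tb.png

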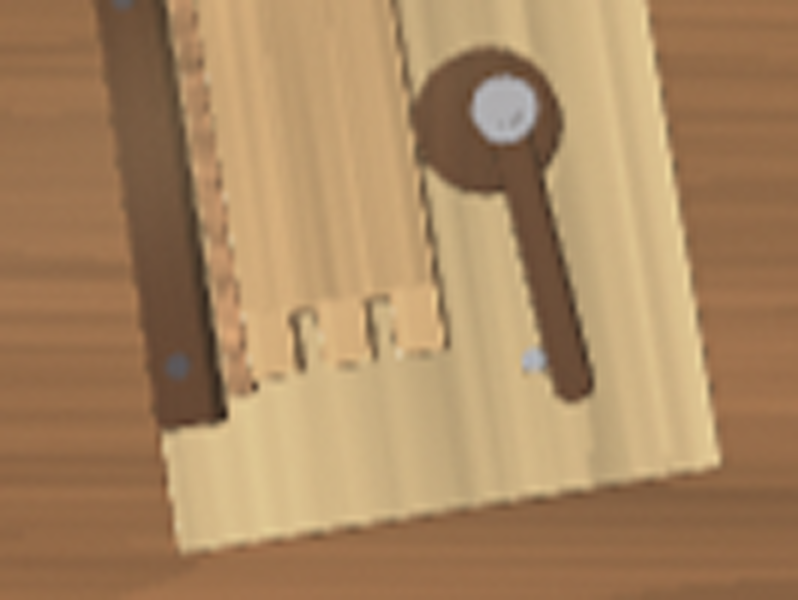

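View pics/sa.png

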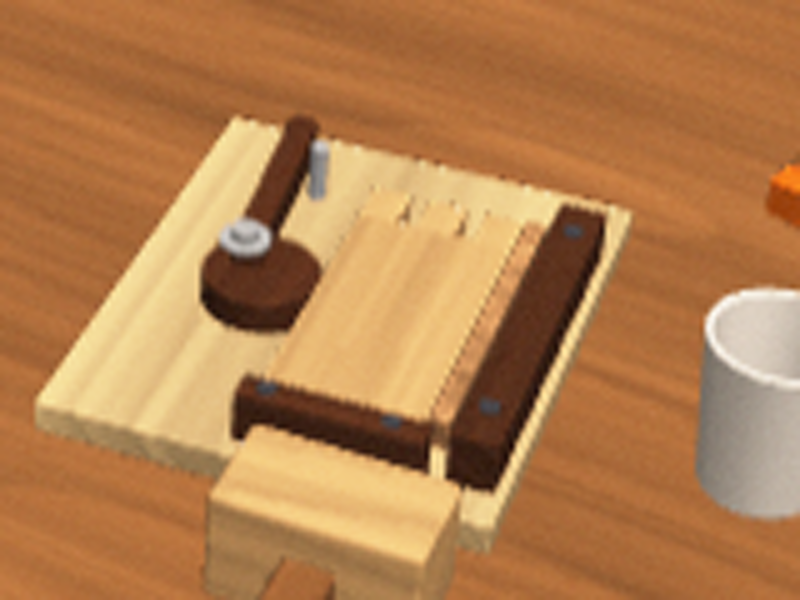

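View pics/tf.png

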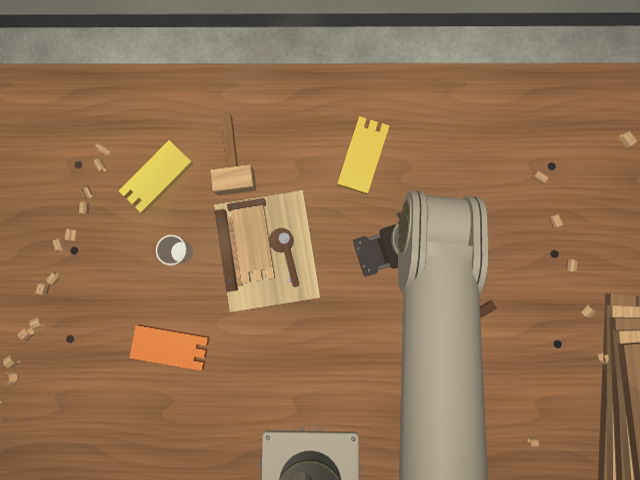

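The lever rests on the peg (555,380 against 535,360), the board is at the stop, and the pad is compressed. I'll check yaw and gap numerically.

```bash
python3 - <<'E'
from h import *
w=lambda a,z=.04:wj(J,back("top",a,z))[0]
a=w(A(381,158));b=w(A(446,585)); print("right edge",a,b,"yaw",np.arctan2(a[1]-b[1],a[0]-b[0]))
for q in [(268,376),(347,366),(428,352)]: print("finger end",w(B(*q)))
print("before finger ends -109.5; stop edges", w(A(192,182),.048),w(A(396,153),.048))
t=w(B(575,400),.054); print("cam",np.radians(-75)-np.arctan2(t[1]+.077,t[0])+2*np.pi)
s=r.read_state(); print(s['time'],s['joint_vel'].round(3))
E
```

```text
right edge [ 0.08648204 -0.03707756  0.04      ] [-0.08839139 -0.03672264  0.04      ] yaw -0.0020295755569198462
finger end [-0.08929334  0.0357246   0.04      ]
finger end [-0.09037697  0.0037912   0.04      ]
finger end [-0.09000855 -0.02916302  0.04      ]
before finger ends -109.5; stop edges [0.08777475 0.03896594 0.048     ] [ 0.08612819 -0.04409824  0.048     ]
cam 8.047666456589864
15.8167 [-0.02  -0.021 -0.027  0.023 -0.008  0.001 -0.01 ]
```

```bash
python3 -c "
from bench import r
print(r.close_job())"
```

```text
the job is handed in; nothing more can be done
None
```

I pushed the board along the jig until its plain end was against the stop, then swept the cam lever clockwise to its peg. I withdrew the arm clear of everything and handed the job in at about 16 s; no verdict was reported.

- **Board at the stop:** pushing force rose to about 21 N with no further motion. In the last top picture the finger ends lie at jig x ≈ -90 mm, which puts the plain end at about +90 mm, flush with the stop.
- **Board straight and flat:** yaw against the jig measured about -0.002 rad. It looked flat in the scene view; I did not measure its height or tilt.
- **Lever closed:** force jumped to about 27 N at the peg. The angle measured 1.76 rad against a nominal 1.75.
- **Pad pressed:** the pad looked compressed, with the cam disc touching the board. The contact force on it could not be read directly.
- **Cup, mallet and try square:** the cup and mallet looked unmoved in the last pictures. The arm hid most of the try square from the top camera, but it was never approached.

One check disagreed: wrist-camera positions were off from the top-camera fit by about 4 mm along the jig and 2 to 5 mm across it. The fit also put the stop's face 2 to 4 mm nearer than its stated place. I relied on contact force instead, and the final top view agrees with it.

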